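# Uncover a cylinder and draw its piston rod to the green band

## Task

Lift the yellow guard off the piston rod of the upright pale aluminium cylinder, hang it astride the horizontal bar of the blue rail and let go of it. Then draw the piston rod straight up by its black knob until the whole green band stands clear above the housing, never letting the red band below it come out, and finish still holding the rod there. Leave the housing standing where it is and the other things on the bench undisturbed.

Things in the scene. Friction and masses are not known exactly. Their poses are not given: they have to be found in the camera images.
- housing: Upright pale aluminium cylinder housing, a block 80 x 80 mm and 90 mm high with a dark foot plate 104 x 104 x 10 mm and two brass ports on its +x side; loose on the bench, 3 kg. Origin at the centre of its underside, z up. A vertical bore 17 mm wide and 85 mm deep opens at the centre of its top face.
- bore_mouth (a point): Centre of the bore's mouth, level with the housing's top face (90 mm above its underside); axes as the housing's.
- rod_knob (a point): Middle of the grip of the piston rod's black knob, 26 mm above the rod's shoulder; z along the rod, towards the knob. The rod is loose in the bore (0.18 to 0.35 kg) and drops back if let go. The knob is a round grip 26 mm in diameter and 32 mm high (8 to 40 mm above the shoulder) on a neck 20 mm in diameter. At the start the rod is fully in, its shoulder on the housing's top face, and the guard covers the knob.
- rod_shoulder (a point): Centre of the rod's shoulder, the underside of the neck; axes as rod_knob. Below it the steel shank is 16 mm in diameter and 82 mm long: plain to 30 mm, green band from 30 to 45 mm, plain, red band from 60 to 75 mm below the shoulder. Height of the shoulder above the bore's mouth = how far the rod is out.
- guard_fin (a point): Centre of the black fin on the yellow guard, where to pinch it: 12 mm thick along its x, 40 mm along its y, 32 mm high (the fin stands on the guard's top). The guard is a loose sheet-metal saddle like an upside-down U, 38 mm wide along x (inner gap 32 mm between two 3 mm legs), 50 mm long along y, open at both y ends; fin top 95 mm above the feet of the legs; 0.11 to 0.22 kg. At the start its legs stand on the housing's top face, one on either side of the knob.
- guard_saddle (a point): Centre of the underside of the guard's top plate, between the legs, 60 mm above the feet and 19 mm below guard_fin; axes as the guard's (z up). It rests on the bar when the guard hangs.
- rail_mid (a point): Middle of the axis of the blue rail's horizontal steel bar, 140 mm above the bench; the bar runs along its y, 22 mm in diameter, free for 160 mm between two blue posts 12 mm thick whose tops reach 152 mm above the bench. The rail is fixed to the bench.
- scriber: Black scriber 131 x 10 x 10 mm lying on the bench, bystander; origin at the centre of its underside.
- tape_measure: Grey tape measure 35 x 80 x 64 mm, bystander; origin at the centre of its underside.
- paint_marker: White and yellow-green marker pen 138 mm long, 16 mm thick, lying on the bench, bystander; origin at the centre of its underside.
Not all that is in view belongs to the job. Of the things like the part that bears guard_fin, leave any that is purple or turquoise; of the rest the smaller one is meant.

How it is judged:
By the outcome, as a careful person would: the job done as asked, in the order asked, and still so for the second after the job is handed in, while the arm keeps its last pose, push and grip.
It also fails if it takes over 58 s, if anything falls off the work surface, if the arm or the gripper's body presses on something with over 40 N, if the wrist force passes 120 N, or if a joint passes its speed limit or range.

## Robot

A 6-joint arm with a two-finger parallel gripper is mounted at the origin on a cart in front of the work surface, level with it; the furniture and walls round the work are solid. World frame = base frame: x ahead of the robot, y to its left, z up, the work surface at z = 0. Lengths are in mm, angles in rad, forces in N, time in s.
With the tool pointing down it reaches from about 350 to 975 mm from the base axis. Payload 7.1 kg.
Tool frame: the origin (TCP) lies between the finger pads; the fingertips stand 25 mm ahead of it and the grasp point (between the pads) lies 6 mm ahead of it; z points along the fingers, y is the line along which they close (so a half turn about z gives the same grasp; the last joint's range is limited). The gripper opens to 88 mm and grips with 3 to 60 N. Pads are 20 mm wide; open, the fingers measure 115 mm over their backs; the gripper's body (75 mm by 178 mm) begins 61 mm behind the grasp point.
Start: joints at [-1.252, 0.423, 1.63, -0, 1.089, -0.019], TCP at [207.15, -589.656, 247.675] pointing down, gripper open.
Joint ranges: [-3, 3], [-0.9, 2.11], [0.09, 2.58], [-1.31, 4.45], [0.11, 2.69], [-2.54, 2.54]. Speed limits (rad/s): [2.39, 2.39, 3.01, 3.14, 3.14, 3.14].

## Interface

Orientations are given as a unit quaternion [w, x, y, z].
In Python, from station import r, viewer gives the robot as it stands.
- The arm moves only by the shell command python3 -m pendant 'ROWS'. ROWS is JSON, a list of rows, each a list of 7 numbers: the shift along the tool's x, y, z in cm, then the turn, a rotation vector about the tool's x, y, z in degrees, then the opening, from -1 (shut) to 1 (fully open). In form: [[x, y, z, wx, wy, wz, hand], ...]. A call has 1 to 8 rows; each row shifts and turns the commanded pose from where the row before left it, along the tool's axes as they then stand; what a row does not reach is not made up. A row lasts 1/10 s, in which the tool goes at most 50 mm and 8.59 degrees, less where a joint would pass 70% of its speed; a pose out of reach is approached as far as the arm can. A call is refused whole if a number of a shift passes 5 or a number of a turn 8.59, either way. A call with a gripper value outside its range is refused whole. The fingers move at their own pace and stop on an object; the grip force is fixed at half the most. Time passes only in rows, so rows that do not move let the fingers close. It gives the time, the measured TCP pose, the force, the opening and the grip force at its end, in the units of the state.
- r.observe(): the state, without advancing time (a new reading comes with each control period).
- viewer.camera(name): name is "side" or "top"; returns the picture (420x560x3 uint8, red, green, blue); there is no depth.
- viewer.camera_info(name): a dict with "fx", "fy", "cx", "cy" (pixels), "R" (3x3) and "t" (3): a world point X has camera coordinates R X + t. Camera axes: x right, y down, z forward; pixel columns grow to the right and rows downward; lengths in mm; the calibration is good to about 2 mm. A picture is of the moment at which its call begins. camera_info takes no time and is no camera call.
- r.job_done(): hands the job in; it is judged then, once.
The state is a dict: "clock": time; "joint_pos": joint angles; "qd": joint speeds; "joint_torque": joint torques, N m; "ee_pos": TCP position; "tcp_rot": TCP orientation; "force": force on the tool from outside, world axes, zero at the start; "torque": the same for the moment, N m; "opening": finger opening in mm; "grasp_force": force on a finger pad.
Only numpy, scipy, OpenCV 4.12 (cv2) and the standard library are available. Lean on these libraries where they do the work, as an engineer would, in place of code of your own. Each camera call takes 0.05 s, during which the arm holds its last target. There are 200 camera calls.

## Working session

There is one attempt and no reset: what is moved stays moved. The work goes in short steps, Python scripts to look and compute and a shell command to move; the robot and the scene stay as the last step left them, time stands still between calls to the robot, and variables do not carry over. Pictures are saved under pics/ and viewed, at most 10 in all, crops included, and the job is handed in when it is done.

```bash
mkdir -p pics; python3 - <<'E'
from station import r, viewer
import cv2
for n in("side","top"):
    cv2.imwrite(f"pics/{n}0.png",cv2.resize(viewer.camera(n)[:,:,::-1],(800,600),interpolation=cv2.INTER_CUBIC))
    print(viewer.camera_info(n))
print(r.observe())
E
```

```text
{'fx': 480.58250921644134, 'fy': 480.58250921644134, 'cx': 276.32776792918884, 'cy': 212.2914262783678, 'R': array([[-0.86729775, -0.49777362,  0.004004  ],
       [-0.19714795,  0.33609342, -0.92096357],
       [ 0.45708566, -0.79953901, -0.38962812]]), 't': array([425.66679448, 235.51247465, 788.92315228])}
{'fx': 401.3730548853829, 'fy': 401.3730548853829, 'cx': 274.2579664084109, 'cy': 208.32738766690588, 'R': array([[-0.03596329, -0.99933711, -0.00565457],
       [-0.97513916,  0.03632936, -0.21859506],
       [ 0.21865558, -0.0023474 , -0.97579928]]), 't': array([-49.13938705, 537.5935065 , 908.41673866])}
{'clock': 0.1, 'joint_pos': array([-1.25197215e+00,  4.23758443e-01,  1.63060418e+00, -1.06685040e-05,
        1.08863110e+00, -1.90195145e-02]), 'qd': array([-0.00035304, -0.00156451, -0.00073234,  0.00021401,  0.00066255,
       -0.00011318]), 'joint_torque': array([-8.33890772e-04, -5.45612025e+01, -2.74324876e+01,  6.45134551e-02,
        1.89060322e-02, -5.34204207e-05]), 'ee_pos': array([ 207.01970827, -589.21499243,  246.98684485]), 'tcp_rot': array([-6.91974395e-04,  9.85765940e-01,  1.68122040e-01, -1.09290533e-04]), 'force': array([-0.68862428, -0.71542958, -0.45450287]), 'torque': array([ 0.03253247,  0.01741557, -0.00266218]), 'grasp_force': 0.0, 'opening': 87.63743428135572}
```

View pics/side0.png

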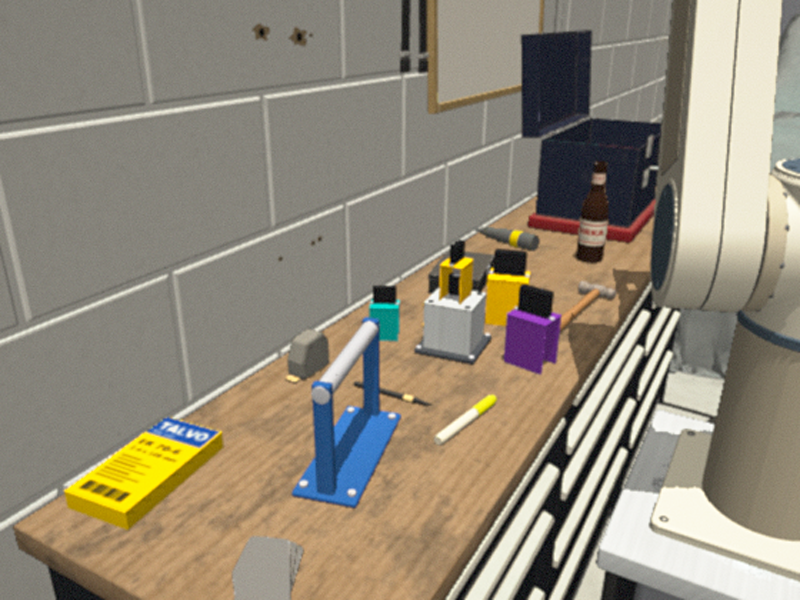

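View pics/top0.png

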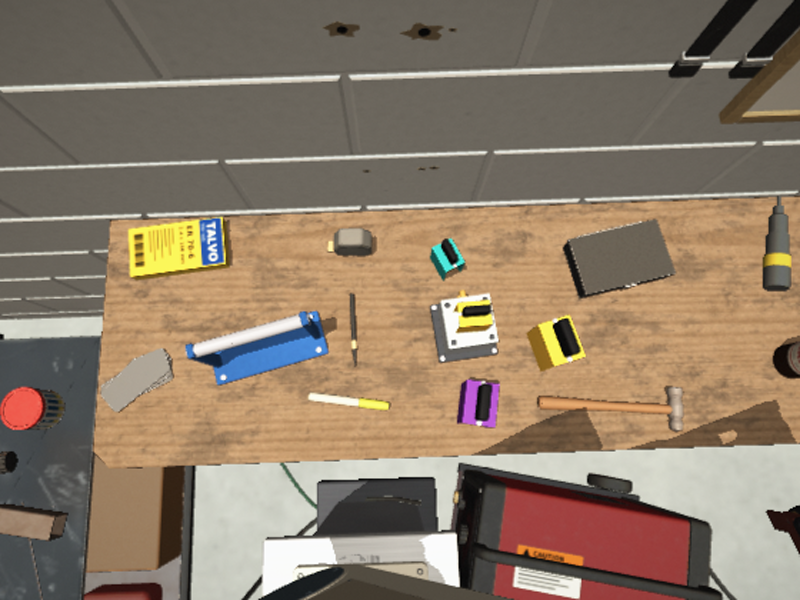

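The side view shows the housing with its yellow guard near (455,300), the rail bar from (320,390) to (372,325), and a larger yellow decoy at (508,290). In the top view the housing is at (467,325) and the bar runs from (190,350) to (308,320). I'll zoom in to pick points.

```bash
python3 - <<'E'
from station import viewer
import cv2, numpy as np
s=viewer.camera("side")[:,:,::-1]; t=viewer.camera("top")[:,:,::-1]
def crop(im,x,y,w,h,k):
    c=cv2.resize(im[y:y+h,x:x+w],(w*k,h*k),interpolation=cv2.INTER_CUBIC)
    for i in range(0,w,10):
        cv2.line(c,(i*k,0),(i*k,4 if i%50 else 10),(0,0,255),1); 
        if i%20==0: cv2.putText(c,str(x+i),(i*k,20),0,.35,(0,0,255))
    for i in range(0,h,10):
        cv2.line(c,(0,i*k),(5,i*k),(0,0,255),1)
        if i%20==0: cv2.putText(c,str(y+i),(6,i*k+4),0,.35,(0,0,255))
    return c
a=crop(s,285,165,65,90,6); b=crop(t,295,195,65,65,6)
o=np.zeros((600,800,3),np.uint8); o[:540,:390]=a; o[:390,400:790]=b
cv2.imwrite("pics/hz.png",o)
a=crop(s,205,215,80,140,4); b=crop(t,125,210,110,65,4)
o=np.zeros((600,800,3),np.uint8); o[:560,:320]=a; o[:260,330:770]=b
cv2.imwrite("pics/rz.png",o)
E
```

```text
(no output)
```

View pics/hz.png

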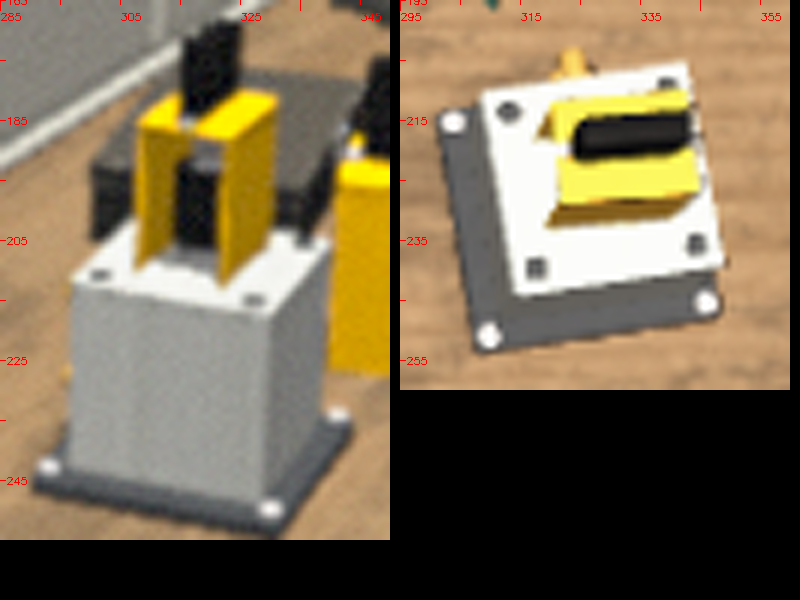

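View pics/rz.png

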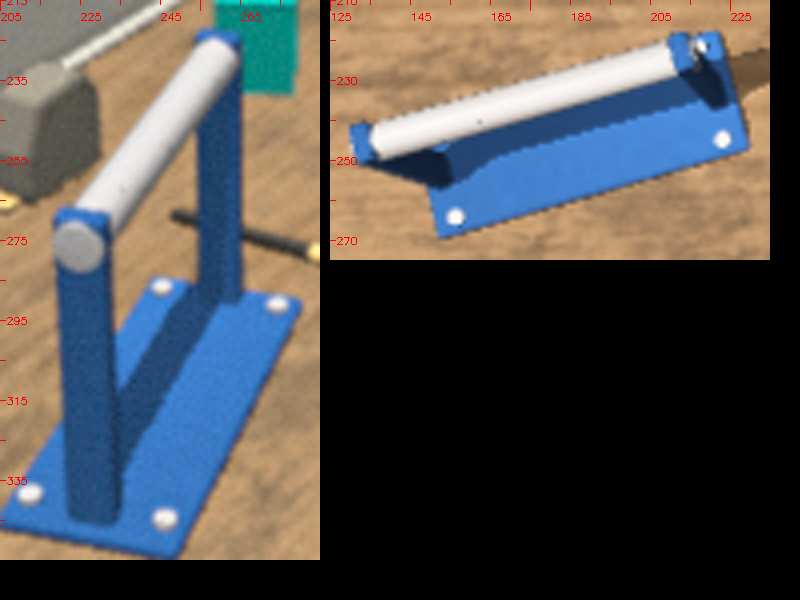

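```bash
cat > h.py <<'E'
import numpy as np
from scipy.optimize import least_squares
from station import r, viewer
I={n:viewer.camera_info(n) for n in("side","top")}
def proj(n,X):
    i=I[n]; c=np.atleast_2d(X)@i["R"].T+i["t"]; return np.c_[i["fx"]*c[:,0]/c[:,2]+i["cx"], i["fy"]*c[:,1]/c[:,2]+i["cy"]]
def place(p,L):
    c,s=np.cos(p[2]),np.sin(p[2]); L=np.array(L,float)
    return np.c_[p[0]+c*L[:,0]-s*L[:,1],p[1]+s*L[:,0]+c*L[:,1],L[:,2]]
def fit(obs,p0,freez=False):
    def f(p):
        o=[]
        for n,L,px in obs:
            M=np.array(L,float)
            if freez: M[:,2]+=p[3]
            o.append((proj(n,place(p,M))-px).ravel())
        return np.concatenate(o)
    s=least_squares(f,list(p0)+([0.] if freez else []),loss="soft_l1"); return s.x,np.round(s.fun,1).reshape(-1,2)
E
cat > m.py <<'E'
from h import *
T=lambda a:np.array([(295+(u-400)/6,195+v/6) for u,v in a]); S=lambda a:np.array([(285+u/6,165+v/6) for u,v in a])
TR=lambda a:np.array([(125+(u-330)/4,210+v/4) for u,v in a]); SR=lambda a:np.array([(205+u/4,215+v/4) for u,v in a])
h=40;z=90
H=[("top",[(h,h,z),(h,-h,z),(-h,-h,z),(-h,h,z)],T([(482,92),(687,62),(724,265),(516,296)])),
   ("side",[(-h,h,z),(-h,-h,z),(h,h,z)],S([(268,318),(330,240),(72,278)]))]
z=153
G=[("top",[(19,25,z),(19,-25,z),(-19,-25,z),(-19,25,z)],T([(552,102),(688,90),(700,192),(560,204)])),
   ("side",[(-19,25,z),(-19,-25,z),(19,25,z),(19,-25,z)],S([(222,138),(278,98),(137,128),(180,92)]))]
B=[("top",[(0,80,140),(0,-80,140)],TR([(375,142),(672,58)])),("side",[(0,80,140),(0,-80,140)],SR([(95,220),(219,60)]))]
for n,O in(("H",H),("G",G),("R",B)):
  for fz in(0,1):
    p,e=fit(O,(550,-150 if n!="R" else 200,0),fz); print(n,p.round(2),np.abs(e).max())
    if not fz: print(e.tolist())
E
python3 m.py
```

```text
H [ 485.95 -193.01    6.39] 0.8
[[0.2, -0.3], [-0.2, -0.1], [-0.1, -0.2], [0.1, -0.5], [0.5, -0.1], [0.5, 0.7], [0.0, 0.8]]
H [ 4.8567e+02 -1.9262e+02  1.0000e-01  1.2500e+00] 0.6
G [ 4.8626e+02 -1.9258e+02  5.0000e-02] 1.6
[[-0.6, -0.6], [-0.4, -0.6], [-0.2, -0.4], [-0.0, -0.4], [1.6, 0.2], [0.3, 0.4], [0.2, -0.8], [1.5, -1.1]]
G [ 4.8656e+02 -1.9301e+02  5.0000e-02 -1.3000e+00] 1.5
R [466.63 149.82 -31.17] 2.6
[[2.6, -0.6], [-0.1, 0.1], [0.1, 2.5], [-0.2, 1.0]]
R [4.6537e+02 1.5139e+02 2.5000e-01 4.7700e+00] 1.1
```

```bash
cat > rail.py <<'E'
from h import *
from m import TR,SR
def f(p):
    P=place(p[:3],[(0,80,140),(0,-80,140),(0,p[3],140)])
    return np.r_[(proj("top",P[:2])-TR([(375,142),(672,58)])).ravel(),(proj("side",P[[2,1]])-SR([(95,220),(219,60)])).ravel()]
s=least_squares(f,[465,150,.25,70],loss="soft_l1");print(s.x.round(2),s.fun.round(1))
E
python3 rail.py|tail -2
cat > go.py <<'E'
import sys
from h import *
from scipy.spatial.transform import Rotation as Ro
o=r.observe(); q=o["tcp_rot"]; R=Ro.from_quat(np.r_[q[1:],q[0]]).as_matrix()
print("t",o["clock"],"tcp",o["ee_pos"].round(1),"yaw_x deg",np.degrees(np.arctan2(R[1,0],R[0,0])).round(2),"tilt",R[:,2].round(4),"op",round(o["opening"],1),"gf",round(o["grasp_force"],1),"F",o["force"].round(1),"j",o["joint_pos"].round(2))
if len(sys.argv)>3:
    print("need tool cm",(R.T@(np.array(sys.argv[1:4],float)-o["ee_pos"])/10).round(2))
E
python3 -m pendant '[[0,0,0,0,0,-8.2,1],[0,0,0,0,0,-8.2,1],[0,0,0,0,0,-8.2,1],[0,0,0,0,0,-8.2,1],[0,0,0,0,0,-8.2,1],[0,0,0,0,0,-8.2,1],[0,0,0,0,0,-8.2,1],[0,0,0,0,0,-8.2,1]]'
python3 -m pendant '[[0,0,0,0,0,-8,1],[0,0,0,0,0,0,1],[0,0,0,0,0,0,1]]'
python3 go.py 486.2 -192.8 230
```

```text
R [4.6537e+02 1.5139e+02 2.5000e-01 4.7700e+00] 1.1
[4.6719e+02 1.5128e+02 2.3000e-01 7.2190e+01] [ 1.8 -1.3 -0.6  0.3  0.5  0.4 -0.3  1.3]
clock: 1.0
ee_pos: [207.1, -589.5, 247.5]
tcp_rot: [-0.0, 0.736, 0.677, 0.0]
force: [0.4, -0.1, -1.0]
opening: 87.9
grasp_force: 0.0
clock: 1.3
ee_pos: [207.1, -589.6, 247.5]
tcp_rot: [-0.0, 0.69, 0.724, 0.0]
force: [-0.1, 0.2, -0.4]
opening: 87.8
grasp_force: 0.0
t 1.3 tcp [ 207.1 -589.6  247.5] yaw_x deg 92.74 tilt [-1.e-04  3.e-04 -1.e+00] op 87.8 gf 0.0 F [-0.1  0.2 -0.4] j [-1.25  0.42  1.63  0.    1.09 -1.3 ]
need tool cm [38.3  29.77  1.76]
```

```bash
python3 -m pendant '[[3.5,2.7,0,0,0,0,1],[3.5,2.7,0,0,0,0,1],[3.5,2.7,0,0,0,0,1],[3.5,2.7,0,0,0,0,1],[3.5,2.7,0,0,0,0,1],[3.5,2.7,0,0,0,0,1],[3.5,2.7,0,0,0,0,1],[3.5,2.7,0,0,0,0,1]]' >/dev/null
python3 -m pendant '[[3.4,2.7,0,0,0,0,1],[3.4,2.7,0,0,0,0,1],[3.5,2.7,0,0,0,0,0.2],[0,0,0,0,0,0,0.2],[0,0,0,0,0,0,0.2]]'
python3 go.py 486.2 -192.8 183
python3 - <<'E'
from station import viewer
import cv2
import numpy as np
s=viewer.camera("side")[150:270,260:380,::-1];t=viewer.camera("top")[170:270,280:400,::-1]
o=np.zeros((600,800,3),np.uint8)
o[:400,:400]=cv2.resize(s,(400,400),interpolation=2);o[:333,400:]=cv2.resize(t,(400,333),interpolation=2)
cv2.imwrite("pics/a.png",o)
E
```

```text
clock: 2.6
ee_pos: [484.3, -191.2, 247.6]
tcp_rot: [-0.0, 0.689, 0.725, -0.0]
force: [1.1, -0.9, 0.1]
opening: 67.4
grasp_force: 0.0
t 2.6 tcp [ 484.3 -191.2  247.6] yaw_x deg 92.97 tilt [-3.e-04 -2.e-04 -1.e+00] op 67.4 gf 0.0 F [ 1.1 -0.9  0.1] j [-0.4   0.27  1.86 -0.    1.01 -0.45]
need tool cm [-0.17  0.19  6.46]
```

View pics/a.png

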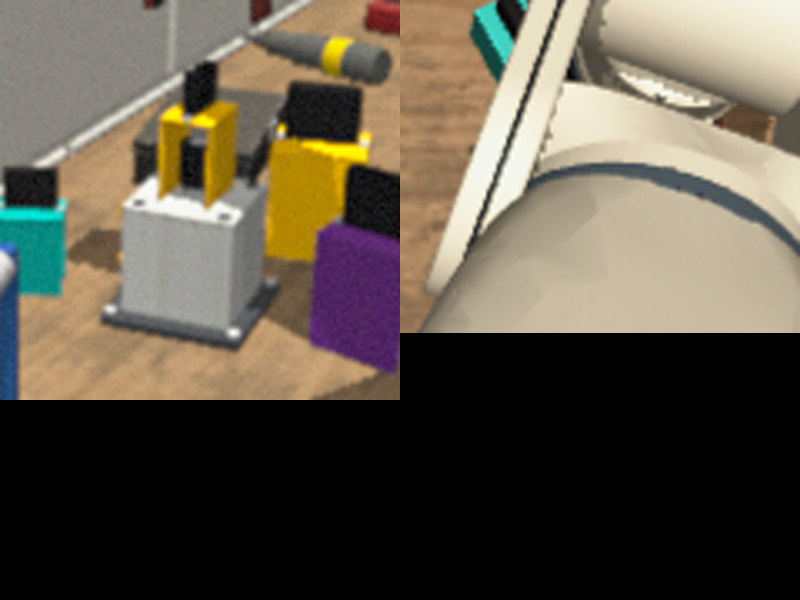

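The guard's fin stands clear at (200,85) in the side crop. The arm blocks the top view here, and nothing else is close to the gripper. I'll go down and pinch the fin.

```bash
python3 -m pendant '[[-0.17,0.19,2,0,0,0,0.2],[0,0,2,0,0,0,0.2],[0,0,1.4,0,0,0,0.2],[0,0,1.0,0,0,0,0.2],[0,0,0,0,0,0,0.2],[0,0,0,0,0,0,0.2]]'
python3 -m pendant '[[0,0,0,0,0,0,-1],[0,0,0,0,0,0,-1],[0,0,0,0,0,0,-1],[0,0,0,0,0,0,-1],[0,0,0,0,0,0,-1],[0,0,0,0,0,0,-1]]'
python3 go.py 486.2 -192.8 183
```

```text
clock: 3.3
ee_pos: [485.9, -194.1, 184.0]
tcp_rot: [0.0, 0.689, 0.725, 0.0]
force: [-0.1, -0.1, 0.2]
opening: 52.5
grasp_force: 0.0
clock: 3.9
ee_pos: [486.0, -193.4, 183.7]
tcp_rot: [0.0, 0.689, 0.725, 0.0]
force: [0.4, 0.4, 1.6]
opening: 12.2
grasp_force: 30.0
t 3.9 tcp [ 486.  -193.4  183.7] yaw_x deg 92.96 tilt [ 1.e-04  0.e+00 -1.e+00] op 12.2 gf 30.0 F [0.4 0.4 1.6] j [-0.4   0.36  1.9   0.    0.87 -0.45]
need tool cm [0.06 0.02 0.07]
```

Opening 12.2 mm at 30 N: the fin is held. Lift gently, then look.

```bash
python3 -m pendant '[[0,0,-0.5,0,0,0,-1],[0,0,-1,0,0,0,-1],[0,0,-1.5,0,0,0,-1],[0,0,-2,0,0,0,-1],[0,0,-2,0,0,0,-1],[0,0,-2,0,0,0,-1],[0,0,0,0,0,0,-1],[0,0,0,0,0,0,-1]]'
python3 go.py 467 151 270
python3 - <<'E'
from station import viewer
import cv2
cv2.imwrite("pics/b.png",cv2.resize(viewer.camera("side")[120:280,190:390,::-1],(800,600),interpolation=2))
E
python3 rail.py | tail -1
```

```text
clock: 4.7
ee_pos: [486.0, -193.5, 273.9]
tcp_rot: [0.0, 0.689, 0.725, 0.0]
force: [-0.9, 1.0, -1.6]
opening: 11.8
grasp_force: 30.0
t 4.7 tcp [ 486.  -193.5  273.9] yaw_x deg 92.96 tilt [ 8.e-04 -4.e-04 -1.e+00] op 11.8 gf 30.0 F [-0.9  1.  -1.6] j [-0.4   0.24  1.83 -0.    1.07 -0.45]
need tool cm [34.5  -0.12  0.38]
[4.6719e+02 1.5128e+02 2.3000e-01 7.2190e+01] [ 1.8 -1.3 -0.6  0.3  0.5  0.4 -0.3  1.3]
```

View pics/b.png

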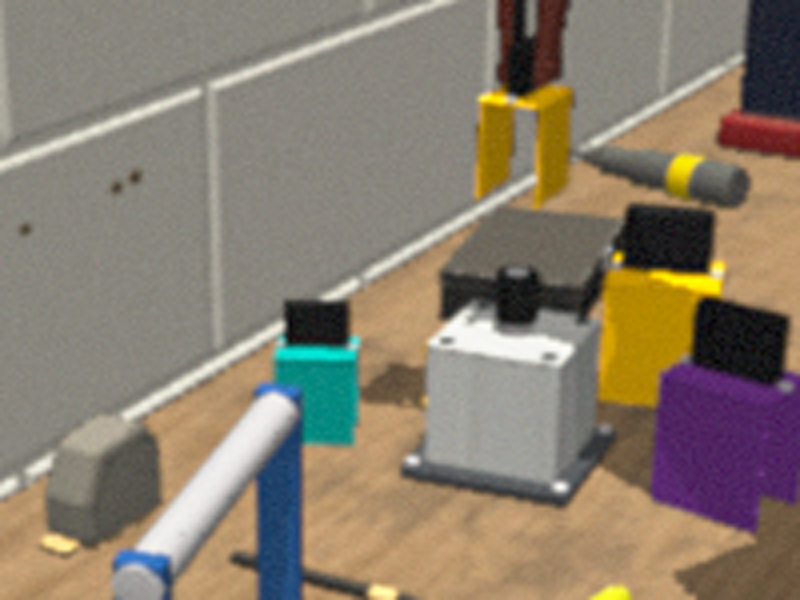

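The guard hangs level and straight in the fingers at (525,140), and the knob is bare at (517,295). The bar's far end is at (280,400). Carrying it over the bar.

```bash
python3 -m pendant '[[2,0,0,0,0,0,-1],[4.5,0,0,0,0,0,-1],[4.8,0,0,0,0,0,-1],[4.8,0,0,0,0,0,-1],[4.8,0,0,0,0,0,-1],[4.8,0,0,0,0,0,-1],[4.8,0,0,0,0,0,-1],[3,0,0,0,0,0,-1]]' >/dev/null
python3 -m pendant '[[1,0,0,0,0,0,-1],[0,0,0,0,0,-5,-1],[0,0,0,0,0,-5.5,-1],[0,0,0,0,0,0,-1],[0,0,0,0,0,0,-1],[0,0,0,0,0,0,-1]]'
python3 go.py 466.5 151 262
python3 - <<'E'
from station import viewer
import cv2
import numpy as np
s=viewer.camera("side")[130:310,180:340,::-1];t=viewer.camera("top")[180:290,110:250,::-1]
o=np.zeros((600,800,3),np.uint8)
o[:540,:480]=cv2.resize(s,(480,540),interpolation=2);o[:251,480:]=cv2.resize(t,(320,251),interpolation=2)
cv2.imwrite("pics/c.png",o)
E
```

```text
clock: 6.15
ee_pos: [468.1, 150.5, 273.3]
tcp_rot: [-0.0, 0.62, 0.784, -0.0]
force: [0.2, 0.6, -1.6]
opening: 11.9
grasp_force: 30.0
t 6.15 tcp [468.1 150.5 273.3] yaw_x deg 103.31 tilt [-7.e-04 -3.e-04 -1.e+00] op 11.9 gf 30.0 F [ 0.2  0.6 -1.6] j [ 0.29  0.19  1.89 -0.    1.05  0.05]
need tool cm [ 0.09 -0.15  1.13]
```

View pics/c.png

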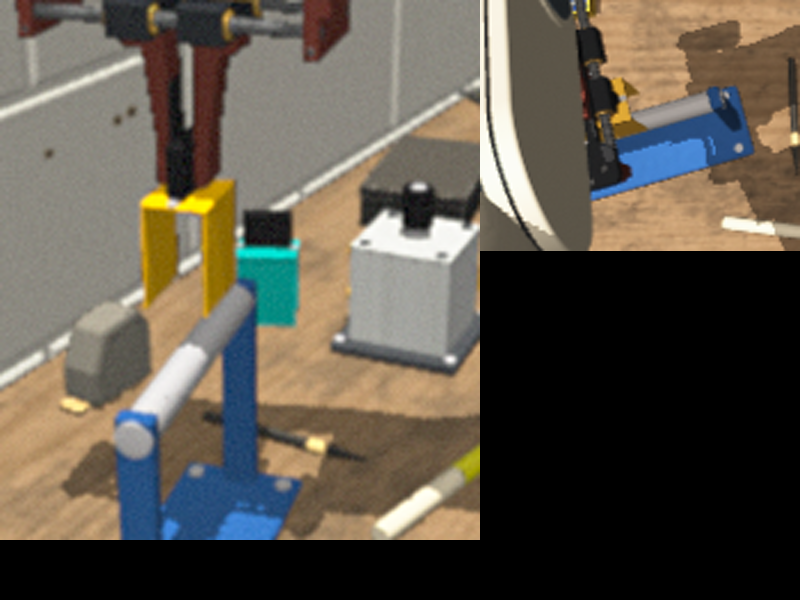

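```bash
python3 - <<'E'
from h import *
from m import SR,TR
def pl(n,px,z):
    i=I[n];d=np.array([(px[0]-i["cx"])/i["fx"],(px[1]-i["cy"])/i["fy"],1.]);C=-i["R"].T@i["t"];d=i["R"].T@d;return C+d*(z-C[2])/d[2]
for n,P in(("side",SR([(95,220),(219,60)])),("top",TR([(375,142),(672,58)]))):
    a,b=[pl(n,p,140) for p in P]; d=a-b; print(n,a.round(1),b.round(1),np.linalg.norm(d).round(1),"yaw",np.degrees(np.arctan2(-d[0],d[1])).round(1),"x at y150.5",(b+d*(150.5-b[1])/d[1]).round(1))
px=[(180+u/3,130+v/3) for u,v in [(143,202),(207,212),(237,182)]]
print("guard side",fit([("side",[(19,25,242.5),(-19,25,242.5),(-19,-25,242.5)],px)],(468,150,.23)))
px=[(180+u/3,130+v/3) for u,v in [(147,306),(209,315)]]
print("feet",[pl("side",p,179.5).round(1) for p in px], place((468.1,150.5,.232),[(17.5,25,180),(-17.5,25,180)]).round(1))
E
```

```text
H [ 485.95 -193.01    6.39] 0.8
[[0.2, -0.3], [-0.2, -0.1], [-0.1, -0.2], [0.1, -0.5], [0.5, -0.1], [0.5, 0.7], [0.0, 0.8]]
H [ 4.8567e+02 -1.9262e+02  1.0000e-01  1.2500e+00] 0.6
G [ 4.8626e+02 -1.9258e+02  5.0000e-02] 1.6
[[-0.6, -0.6], [-0.4, -0.6], [-0.2, -0.4], [-0.0, -0.4], [1.6, 0.2], [0.3, 0.4], [0.2, -0.8], [1.5, -1.1]]
G [ 4.8656e+02 -1.9301e+02  5.0000e-02 -1.3000e+00] 1.5
R [466.63 149.82 -31.17] 2.6
[[2.6, -0.6], [-0.1, 0.1], [0.1, 2.5], [-0.2, 1.0]]
R [4.6537e+02 1.5139e+02 2.5000e-01 4.7700e+00] 1.1
side [451.8 221.  140. ] [488.2  68.3 140. ] 157.0 yaw 13.4 x at y150.5 [468.6 150.5 140. ]
top [446.1 232.9 140. ] [486.3  72.1 140. ] 165.8 yaw 14.0 x at y150.5 [466.7 150.5 140. ]
guard side (array([4.68604194e+02, 1.48847862e+02, 2.23860800e-01]), array([[-0.7,  0.6],
       [ 0.2, -0.1],
       [ 0.4, -0.6]]))
feet [array([483.6, 172.7, 179.5]), array([447.6, 165. , 179.5])] [[479.4 178.9 180. ]
 [445.3 170.8 180. ]]
```

Both views put the bar axis within 1.5 mm of the guard's centreline, and the yaw agrees to 0.5°. Lowering.

```bash
python3 -m pendant '[[0,0,1.5,0,0,0,-1],[0,0,1.5,0,0,0,-1],[0,0,1,0,0,0,-1],[0,0,1,0,0,0,-1],[0,0,0,0,0,0,-1],[0,0,0,0,0,0,-1]]'
python3 -m pendant '[[0,0,1,0,0,0,-1],[0,0,1,0,0,0,-1],[0,0,0.7,0,0,0,-1],[0,0,0.7,0,0,0,-1],[0,0,0.2,0,0,0,-1],[0,0,0,0,0,0,-1],[0,0,0,0,0,0,-1]]'
python3 go.py 468.1 150.5 185
```

```text
clock: 6.85
ee_pos: [468.3, 151.1, 223.7]
tcp_rot: [-0.0, 0.619, 0.785, -0.0]
force: [-0.6, 0.5, -1.7]
opening: 12.1
grasp_force: 30.0
clock: 7.55
ee_pos: [468.4, 151.1, 187.8]
tcp_rot: [0.0, 0.619, 0.785, 0.0]
force: [-0.3, 0.8, -0.9]
opening: 11.7
grasp_force: 30.0
t 7.55 tcp [468.4 151.1 187.8] yaw_x deg 103.45 tilt [ 3.e-04  1.e-04 -1.e+00] op 11.7 gf 30.0 F [-0.3  0.8 -0.9] j [ 0.29  0.32  1.97 -0.    0.86  0.05]
need tool cm [-0.05 -0.05  0.28]
```

```bash
python3 -m pendant '[[0,0,0.1,0,0,0,-1],[0,0,0.1,0,0,0,-1],[0,0,0,0,0,0,-1],[0,0,0,0,0,0,-1]]'|grep -E "ee|force"
python3 -m pendant '[[0,0,0.05,0,0,0,-1],[0,0,0.05,0,0,0,-1],[0,0,0,0,0,0,-1],[0,0,0,0,0,0,-1]]'|grep -E "ee|force"
```

```text
ee_pos: [468.2, 151.1, 185.7]
force: [-0.6, -0.2, -0.3]
grasp_force: 30.0
ee_pos: [468.3, 151.1, 184.7]
force: [-0.2, -1.0, -1.6]
grasp_force: 30.0
```

```bash
python3 -m pendant '[[0,0,0.07,0,0,0,-1],[0,0,0,0,0,0,-1],[0,0,0,0,0,0,-1]]'|grep -E "ee|force"
python3 -m pendant '[[0,0,0.07,0,0,0,-1],[0,0,0,0,0,0,-1],[0,0,0,0,0,0,-1]]'|grep -E "ee|force"
```

```text
ee_pos: [468.3, 151.1, 184.6]
force: [-1.9, 0.5, 7.3]
grasp_force: 30.0
ee_pos: [468.3, 151.1, 184.6]
force: [-4.5, -2.3, 14.1]
grasp_force: 30.0
```

The saddle is seated at 184.6 mm, as predicted. Ease off, open and rise.

```bash
python3 -m pendant '[[0,0,-0.1,0,0,0,-1],[0,0,0,0,0,0,0],[0,0,0,0,0,0,0],[0,0,0,0,0,0,0],[0,0,0,0,0,0,0],[0,0,0,0,0,0,0],[0,0,0,0,0,0,0]]'
python3 -m pendant '[[0,0,-1,0,0,0,0],[0,0,-2,0,0,0,0],[0,0,-3,0,0,0,0],[0,0,-3,0,0,0,0],[0,0,0,0,0,0,0],[0,0,0,0,0,0,0]]'
python3 go.py 486 -193 270
python3 - <<'E'
from station import viewer
import cv2
cv2.imwrite("pics/d.png",cv2.resize(viewer.camera("side")[150:330,190:390,::-1],(800,600),interpolation=2))
E
```

```text
clock: 9.65
ee_pos: [468.2, 151.1, 184.2]
tcp_rot: [-0.0, 0.619, 0.785, -0.0]
force: [-0.1, -0.4, 0.3]
opening: 43.4
grasp_force: 0.0
clock: 10.25
ee_pos: [468.5, 151.2, 275.2]
tcp_rot: [0.001, 0.619, 0.785, 0.001]
force: [0.1, 0.7, -0.5]
opening: 43.9
grasp_force: 0.0
t 10.25 tcp [468.5 151.2 275.2] yaw_x deg 103.45 tilt [ 1.9e-03  6.0e-04 -1.0e+00] op 43.9 gf 0.0 F [ 0.1  0.7 -0.5] j [0.29 0.19 1.89 0.   1.06 0.05]
need tool cm [-33.88  -6.3    0.5 ]
```

View pics/d.png

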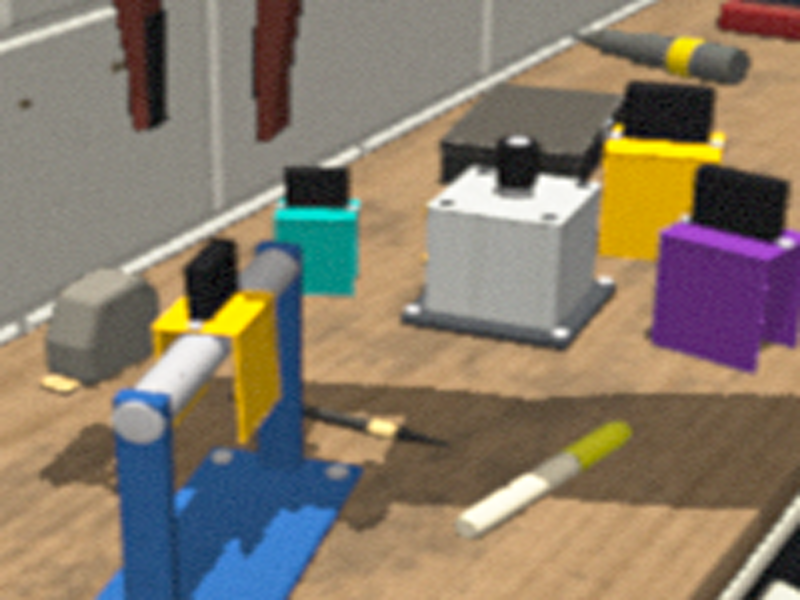

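The guard sits level astride the bar at (215,320), well clear of the posts, and the rest of the scene is unchanged. Moving to above the knob at (517,165).

```bash
python3 -m pendant '[[-2.2,-0.4,0,0,0,0,0],[-4.5,-0.8,0,0,0,0,0],[-4.7,-0.9,0,0,0,0,0],[-4.7,-0.9,0,0,0,0,0],[-4.7,-0.9,0,0,0,0,0],[-4.7,-0.9,0,0,0,0,0],[-4.5,-0.8,0,0,0,0,0],[-2.9,-0.5,0,0,0,0,0]]' >/dev/null
python3 -m pendant '[[-0.98,-0.2,0,0,0,0,0],[0,0,0,0,0,0,0],[0,0,0,0,0,0,0],[0,0,0,0,0,0,0]]'|grep ee
python3 go.py 486 -193 125
python3 -c "
from h import *
print(proj('side',[[486,-193,132],[486,-193,98]]),'obs col',190+517/4,'rows',150+137*.3,150+190*.3)"
```

```text
ee_pos: [485.6, -191.6, 273.9]
t 11.5 tcp [ 485.6 -191.6  273.9] yaw_x deg 103.54 tilt [-9.e-04  7.e-04 -1.e+00] op 43.8 gf 0.0 F [-0.1 -0.1  0.2] j [-0.4   0.24  1.83  0.    1.07 -0.64]
need tool cm [-0.16  0.02 14.89]
[[319.79750337 192.12901425]
 [319.22858313 205.71625888]] obs col 319.25 rows 191.1 207.0
```

```bash
python3 -m pendant '[[-0.16,0.02,2,0,0,0,0],[0,0,3,0,0,0,0],[0,0,3,0,0,0,0],[0,0,2.5,0,0,0,0],[0,0,2,0,0,0,0],[0,0,1.5,0,0,0,0],[0,0,0.9,0,0,0,0],[0,0,0,0,0,0,0]]'|grep -E "ee|force"
python3 -m pendant '[[0,0,0,0,0,0,0],[0,0,0,0,0,0,-1],[0,0,0,0,0,0,-1],[0,0,0,0,0,0,-1],[0,0,0,0,0,0,-1],[0,0,0,0,0,0,-1]]'
python3 go.py
```

```text
ee_pos: [485.9, -193.4, 124.4]
force: [-0.8, -0.2, -0.3]
grasp_force: 0.0
clock: 12.9
ee_pos: [486.8, -194.8, 125.9]
tcp_rot: [0.001, 0.619, 0.785, 0.0]
force: [-0.6, 1.0, 6.2]
opening: 25.2
grasp_force: 30.0
t 12.9 tcp [ 486.8 -194.8  125.9] yaw_x deg 103.44 tilt [ 1.1e-03 -4.0e-04 -1.0e+00] op 25.2 gf 30.0 F [-0.6  1.   6.2] j [-0.4   0.46  1.93  0.    0.75 -0.64]
```

```bash
python3 -m pendant '[[0,0,0,0,0,0,-1],[0,0,0,0,0,0,-1],[0,0,0,0,0,0,-1]]'; python3 go.py
```

```text
clock: 13.2
ee_pos: [486.8, -194.8, 125.9]
tcp_rot: [0.001, 0.619, 0.785, 0.0]
force: [0.2, 1.2, 5.1]
opening: 25.4
grasp_force: 30.0
t 13.2 tcp [ 486.8 -194.8  125.9] yaw_x deg 103.45 tilt [ 1.1e-03 -4.0e-04 -1.0e+00] op 25.4 gf 30.0 F [0.2 1.2 5.1] j [-0.4   0.46  1.93  0.    0.75 -0.64]
```

```bash
python3 - <<'E'
from station import viewer
import cv2
cv2.imwrite("pics/e.png",cv2.resize(viewer.camera("side")[150:260,270:380,::-1],(600,600),interpolation=2))
E
```

```text
(no output)
```

View pics/e.png

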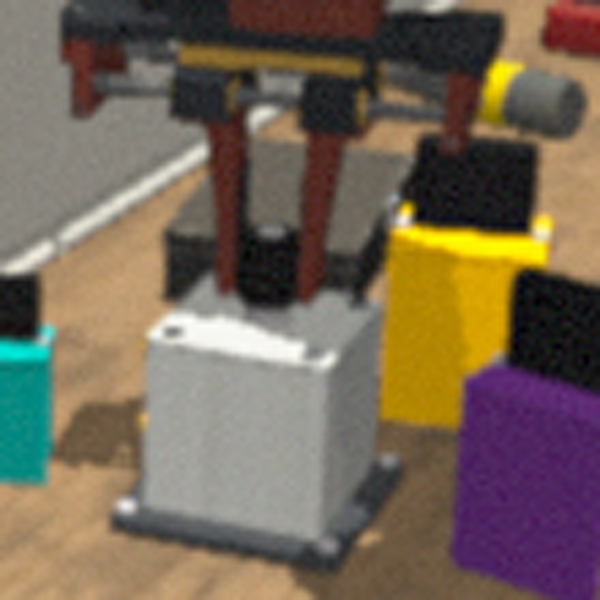

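The knob at (267,265) is between the fingers, but the gripper's right end at (460,140) appears close to the big yellow decoy's fin. I'll check the distance.

```bash
cat > dec.py <<'E'
from h import *
def pl(n,px,z):
    i=I[n];d=np.array([(px[0]-i["cx"])/i["fx"],(px[1]-i["cy"])/i["fy"],1.]);C=-i["R"].T@i["t"];d=i["R"].T@d;return C+d*(z-C[2])/d[2]
s=lambda u,v:(270+u*110/600,150+v*110/600)
print("foot front L,R",pl("side",s(385,418),0).round(),pl("side",s(540,425),0).round())
a=pl("side",s(385,418),0)
for z in(80,100,120,140): print(z,"plate corner",pl("side",s(392,232),z).round(),"fin top",pl("side",s(475,142),z+45).round(), "gripper right end if z180:",pl("side",s(460,150),180).round())
t=lambda u,v:(u*.7,v*.7)
for z in(90,120,150): print(z,"top-view fin", pl("top",t(567,338),z).round())
E
python3 dec.py
```

```text
foot front L,R [ 476. -310.    0.] [ 409. -340.    0.]
80 plate corner [ 492. -347.   80.] fin top [ 461. -367.  125.] gripper right end if z180: [ 406. -198.  180.]
100 plate corner [ 472. -297.  100.] fin top [ 441. -310.  145.] gripper right end if z180: [ 406. -198.  180.]
120 plate corner [ 453. -247.  120.] fin top [ 420. -253.  165.] gripper right end if z180: [ 406. -198.  180.]
140 plate corner [ 433. -196.  140.] fin top [ 400. -197.  185.] gripper right end if z180: [ 406. -198.  180.]
90 top-view fin [ 452. -347.   90.]
120 top-view fin [ 448. -338.  120.]
150 top-view fin [ 443. -329.  150.]
```

The decoy is about 140 mm away in y, so there is no contact. Trial lift of 10 mm.

```bash
python3 -m pendant '[[0,0,-0.3,0,0,0,-1],[0,0,-0.3,0,0,0,-1],[0,0,-0.4,0,0,0,-1],[0,0,0,0,0,0,-1],[0,0,0,0,0,0,-1],[0,0,0,0,0,0,-1]]'; python3 go.py
```

```text
clock: 13.85
ee_pos: [486.4, -194.6, 135.4]
tcp_rot: [0.0, 0.619, 0.785, 0.0]
force: [0.6, 0.5, -0.7]
opening: 25.6
grasp_force: 30.0
t 13.85 tcp [ 486.4 -194.6  135.4] yaw_x deg 103.45 tilt [ 3.e-04 -1.e-04 -1.e+00] op 25.6 gf 30.0 F [ 0.6  0.5 -0.7] j [-0.4   0.44  1.93 -0.    0.77 -0.64]
```

```bash
python3 -m pendant '[[0,0,-0.5,0,0,0,-1],[0,0,-0.7,0,0,0,-1],[0,0,-0.8,0,0,0,-1],[0,0,-0.8,0,0,0,-1],[0,0,-0.7,0,0,0,-1],[0,0,-0.6,0,0,0,-1],[0,0,0,0,0,0,-1],[0,0,0,0,0,0,-1]]'; python3 go.py 486 -194 178
python3 - <<'E'
from station import viewer
import cv2
cv2.imwrite("pics/f.png",cv2.resize(viewer.camera("side")[150:255,270:360,::-1],(514,600),interpolation=2))
E
```

```text
clock: 14.65
ee_pos: [486.3, -194.6, 176.5]
tcp_rot: [0.0, 0.619, 0.785, 0.0]
force: [1.4, -0.3, -1.0]
opening: 25.5
grasp_force: 30.0
t 14.65 tcp [ 486.3 -194.6  176.5] yaw_x deg 103.45 tilt [ 2.e-04 -1.e-04 -1.e+00] op 25.5 gf 30.0 F [ 1.4 -0.3 -1. ] j [-0.4   0.38  1.91 -0.    0.86 -0.64]
need tool cm [ 0.06 -0.01 -0.15]
```

View pics/f.png

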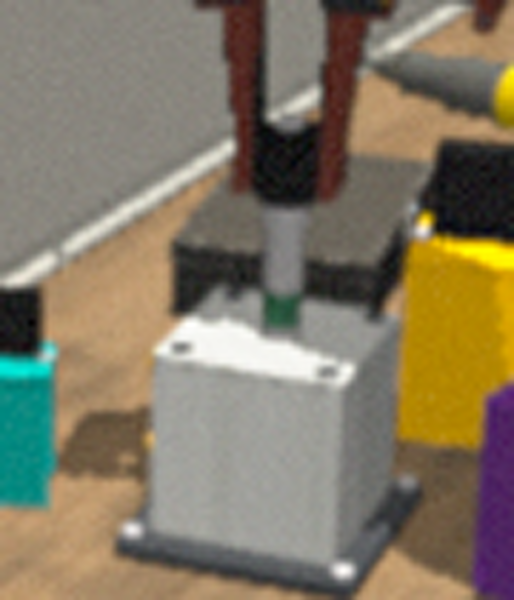

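Green shows at rows 295–328 with no red, but the plain gap below it is not distinct. I'll measure it numerically.

```bash
cat > g.py <<'E'
from h import *
im=np.mean([viewer.camera("side").astype(float) for _ in range(6)],0)
c=int(round(proj("side",[[486,-193,100]])[0,0]))
for v in range(182,214): print(v,im[v,c-2:c+3].mean(0).round().astype(int))
for z in(90,95,100,105,110,141,149): print(z,proj("side",[[486-4,-193+7,z]]).round(1), proj("side",[[486,-193,z]]).round(1))
E
python3 g.py
```

```text
182 [22 21 22]
183 [22 21 22]
184 [21 20 21]
185 [36 36 36]
186 [83 82 81]
187 [126 124 124]
188 [132 130 130]
189 [129 127 127]
190 [128 127 126]
191 [128 126 125]
192 [128 126 126]
193 [128 126 126]
194 [128 127 127]
195 [128 127 126]
196 [130 128 127]
197 [129 127 127]
198 [130 128 127]
199 [130 128 128]
200 [127 126 125]
201 [104 112 106]
202 [59 88 70]
203 [42 82 59]
204 [45 84 62]
205 [47 87 65]
206 [55 90 70]
207 [ 89 104  94]
208 [131 130 128]
209 [177 176 171]
210 [232 232 226]
211 [246 246 242]
212 [245 245 241]
213 [245 245 241]
90 [[319.4 210.2]] [[319.1 208.9]]
95 [[319.5 208.2]] [[319.2 206.9]]
100 [[319.5 206.2]] [[319.3 204.9]]
105 [[319.6 204.2]] [[319.3 202.9]]
110 [[319.7 202.2]] [[319.4 201. ]]
141 [[320.2 189.7]] [[320.  188.5]]
149 [[320.4 186.4]] [[320.1 185.2]]
```

Green spans about 98–112 mm in height, so the rod is out about 52 mm. That puts the green bottom roughly 7 mm above the mouth and the red top roughly 8 mm below it. Handing in.

```bash
python3 -c "
from station import r
print(r.job_done())"
```

```text
the job is handed in; nothing more can be done
None
```

I handed the job in: the yellow guard hangs astride the blue rail's bar, and the rod is still held about 52 mm out, with the whole green band clear above the housing and the red band still inside.

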